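# Put the covered soap bowl back together on its cork mat

## Robot

A 7-joint arm with a two-finger parallel gripper is mounted at the origin on the work surface. World frame = base frame: x ahead of the robot, y to its left, z up, the work surface at z = 0. Lengths are in m, angles in rad, forces in N, time in s.
With the tool pointing down it reaches from about 0.4 to 0.85 m from the base axis. Payload 10.4 kg.
Tool frame: the origin (TCP) lies at the very end of the fingers, on their centre line; the grasp point (between the pads) lies 19 mm behind it; z points along the fingers, y is the line along which they close (so a half turn about z gives the same grasp; the last joint's range is limited). The gripper opens to 87 mm and grips with 3 to 60 N. Pads are 19 mm wide; open, the fingers measure 117 mm over their backs; the gripper's body (75 mm by 190 mm) begins 51 mm behind the grasp point.
Start: joints at [-1.164, 0.332, -0.065, 1.46, 0.022, 1.35, -0.088], TCP at [0.26, 0.568, 0.223] pointing down, gripper open.
Joint ranges: [-2.6, 2.6], [-0.5, 2.12], [-1.47, 1.34], [0.16, 2.42], [-1.27, 4.41], [0.06, 2.06], [-2.6, 2.6]. Speed limits (rad/s): [2.22, 2.22, 2.79, 2.79, 3.14, 3.14, 3.14].

## Interface

Orientations are given as a unit quaternion [x, y, z, w].
In Python, from bench import * gives the robot as it stands.
- The arm moves only by the tool step_arm, never from a script. Its arguments are lists of equal length, an entry for each row: "delta_pos": the shift along the world's x, y, z in units of 25 mm (1.0 is 25 mm), a list of three; "turn": the turn about the world's z in units of 0.12 rad (1.0 is 0.12 rad). In form: {"delta_pos": [[tx, ty, tz], ...], "turn": [turn, ...]}. A call has 1 to 12 rows; each row shifts and turns the commanded pose from where the row before left it; what a row does not reach is not made up. A row lasts 1/10 s, in which the tool goes at most 50 mm and 8.59 degrees, less where a joint would pass 70% of its speed; a pose out of reach is approached as far as the arm can. A call with a number of a shift or a turn outside -1 to 1 is refused whole. A call with a gripper value outside its range is refused whole. "grip" is the closure, from 0 (fully open) to 1 (shut), set as the call begins (left out, the last holds). The fingers move at their own pace and stop on an object; "newtons" is the grip in N (left out, the last holds). Time passes only in rows, so rows that do not move let the fingers close. It gives the time, the measured TCP pose, the force, the opening and the grip force at its end, in the units of the state.
- read_state(): the state, without advancing time (a new reading comes with each control period).
- camera(name): name is "scene" or "top" or "wrist"; returns a dict with "image" (480x640x3 uint8, red, green, blue), "z_map" (480x640 float32, m along the optical axis (not along the pixel's ray), 0 where there is no reading), "mtx" (3x3 intrinsics, pixels), "view" (4x4, takes a point from world to camera coordinates). Camera axes: x right, y up, looking along -z (the intrinsics and any distortion apply to the point x, -y, -z); pixel columns grow to the right and rows downward; lengths in m; the calibration is good to about 2 mm. A picture is of the moment at which its call begins.
- close_job(): hands the job in; it is judged then, once.
The state is a dict: "time": time; "joint_positions": joint angles; "joint_vel": joint speeds; "joint_torque": joint torques, N m; "ee_pos": TCP position; "eef_rot": TCP orientation; "ft_force": force on the tool from outside, world axes, zero at the start; "torque": the same for the moment, N m; "width": finger opening in m; "grip_force": force on a finger pad.
Only numpy, scipy, OpenCV 4.12 (cv2) and the standard library are available. Lean on these libraries where they do the work, as an engineer would, in place of code of your own. Each camera call takes 0.05 s, during which the arm holds its last target. There are 200 camera calls.

## Task

Put the shaving soap away in its covered bowl: first set the empty marble bowl in the middle of the round cork mat, then lay the slatted beech rack flat on the bowl's floor, slats up, then the bar of soap flat on top of the rack and lengthways along it, and last the knobbed beech lid squarely on the bowl so that it is fully closed. Set the bowl and the lid down rather than dropping them, and leave the brush, bottle, comb, clip and balm jar where they lie.

Things in the scene. Friction and masses are not known exactly. Their poses are not given: they have to be found in the camera images.
- mat: round cork mat, 132 mm across and 5 mm thick, fixed on the shelf. Origin: centre of its underside (on the shelf, z = 0); z up.
- bowl: loose, empty, straight-sided round white marble bowl, about 0.42 kg: 114 mm across outside, 96 mm inside, wall 9 mm thick all round, 46 mm high, inner floor 6 mm above its underside (40 mm deep). It stands upright, mouth up, and can be pinched by its wall from above (one finger inside, one outside). Origin: centre of its underside; z up out of the mouth.
- rack: loose slatted beech soap rack, 64 mm (its x) by 40 mm (its y) by 14 mm high, about 25 g: two full-height side runners along the long sides, five cross slats flush with their tops. It lies slats up, at any yaw. Origin: centre of its underside; x along its length, z up.
- soap: loose olive-green-brown bar of soap with rounded edges, 60 mm (its x) by 40 mm (its y) by 20 mm high, about 55 g, lying flat at any yaw. Origin: centre of its underside; x along its length, z up.
- lid: loose round beech lid, about 0.10 kg: a plate 114 mm across, its underside 4 mm and its top 12 mm above the origin, with a round plug 80 mm across and 4 mm deep below (it enters the bowl's 96 mm mouth) and a turned knob 26 mm across in the middle on top, widest from 22 to 31 mm and ending 34 mm above the origin. It stands on its plug, knob up. Origin: centre of the plug's underside; z up through the knob. On the closed bowl the origin is 42 mm above the bowl's origin.
- brush: bystander, to be left alone: boar-bristle beard brush with a beech handle, lying bristles down, 175 mm long, 36 mm wide, 29 mm high. Origin: on the shelf about midway along; x from handle to bristle head.
- bottle: bystander, to be left alone: small amber glass bottle with a black screw cap, standing upright, 34 mm across, 85 mm high. Origin: centre of its underside; z up.
- comb: bystander, to be left alone: black plastic comb lying flat, 130 mm (its x) by 30 mm, 6 mm high. Origin: middle of its underside.
- clip: bystander, to be left alone: steel mustache clip lying open in a V, 80 mm long, about 45 mm wide at the open end, about 10 mm high. Origin: at the hinge, on the shelf; x towards the open end.
- jar: bystander, to be left alone: closed white ceramic balm jar, 62 mm across, 57 mm high with a small white knob. Origin: centre of its underside; z up.
Things that resemble listed ones, but are neither listed nor needed, are in the scene too. Leave any blue or red look-alike of the rack alone.

How it is judged:
On the way, in this order (a step that is already met when the one before it is completed fails the run):
1. the empty bowl stands upright on the cork mat, released (horizontal distance between bowl and mat below 0.015 m and z of bowl in the frame of mat between 0.003 and 0.007 m and angle between bowl's own z axis and vertical below 0.06 rad and contact force between bowl and the fingers below 0.2 N), for 0.2 s.
2. the rack lies flat on the bowl's floor, released (horizontal distance between bowl and mat below 0.015 m and z of bowl in the frame of mat between 0.003 and 0.007 m and angle between bowl's own z axis and vertical below 0.06 rad and horizontal distance between rack and bowl below 0.016 m and z of rack in the frame of bowl between 0.003 and 0.009 m and angle between rack's own z axis and vertical below 0.09 rad and contact force between rack and the fingers below 0.2 N), for 0.2 s.
3. the soap lies flat on the rack, along it, released (horizontal distance between bowl and mat below 0.015 m and z of bowl in the frame of mat between 0.003 and 0.007 m and angle between bowl's own z axis and vertical below 0.06 rad and horizontal distance between rack and bowl below 0.016 m and z of rack in the frame of bowl between 0.003 and 0.009 m and angle between each of rack, soap's own z axis and vertical below 0.09 rad and horizontal distance between soap and rack below 0.014 m and z of soap in the frame of rack between 0.011 and 0.017 m and angle between the x axis of soap and the x axis of rack, either way round below 0.35 rad and contact force between soap and the fingers below 0.2 N), for 0.2 s.
4. the lid is fully closed on the bowl, released (horizontal distance between bowl and mat below 0.015 m and z of bowl in the frame of mat between 0.003 and 0.007 m and angle between bowl's own z axis and vertical below 0.06 rad and horizontal distance between rack and bowl below 0.016 m and z of rack in the frame of bowl between 0.003 and 0.009 m and angle between each of rack, soap's own z axis and vertical below 0.09 rad and horizontal distance between soap and rack below 0.014 m and z of soap in the frame of rack between 0.011 and 0.017 m and angle between the x axis of soap and the x axis of rack, either way round below 0.35 rad and horizontal distance between lid and bowl below 0.01 m and z of lid in the frame of bowl between 0.0395 and 0.0445 m and angle between lid's own z axis and vertical below 0.055 rad and contact force between lid and the fingers below 0.2 N), for 0.2 s.
At the end, for the whole second after the job is handed in: Bowl upright, within 15 mm of the mat's centre; rack flat on its floor; soap flat on the rack, within 14 mm of its centre and 20 degrees of its length; lid level on the rim (2.5 mm), within 10 mm of the bowl's centre; all released, at rest; bystanders within 25 mm of where they were (horizontal distance between bowl and mat below 0.015 m and z of bowl in the frame of mat between 0.003 and 0.007 m and angle between bowl's own z axis and vertical below 0.06 rad and horizontal distance between rack and bowl below 0.016 m and z of rack in the frame of bowl between 0.003 and 0.009 m and angle between each of rack, soap's own z axis and vertical below 0.09 rad and horizontal distance between soap and rack below 0.014 m and z of soap in the frame of rack between 0.011 and 0.017 m and angle between the x axis of soap and the x axis of rack, either way round below 0.35 rad and horizontal distance between lid and bowl below 0.01 m and z of lid in the frame of bowl between 0.0395 and 0.0445 m and angle between lid's own z axis and vertical below 0.055 rad and linear speed of each of bowl, rack, soap, lid below 0.01 m/s and contact force between each of bowl, rack, soap, lid and the fingers below 0.1 N); the robot touches nothing.
It fails at once if the bowl is dropped (falls free by more than about 15 mm) (contact force between bowl and the fingers below 0.05 N and linear speed of bowl above 0.55 m/s).
It fails at once if the lid is dropped (falls free by more than about 15 mm) (contact force between lid and the fingers below 0.05 N and linear speed of lid above 0.55 m/s).
It fails at once if the brush, bottle, comb, clip or balm jar is moved by more than 25 mm or the bottle or jar is tipped (distance of any of brush, bottle, comb, clip, jar from where it was at the start of the episode above 0.025 m or angle between any of bottle, jar's own z axis and vertical above 0.4 rad).
It also fails if it takes over 120 s, if anything falls off the work surface, if the arm or the gripper's body presses on something with over 40 N, if the wrist force passes 120 N, or if a joint passes its speed limit or range.

## Working session

There is one attempt and no reset: what is moved stays moved. The work goes in short steps, Python scripts to look and compute and a tool call to move; the robot and the scene stay as the last step left them, time stands still between calls to the robot, and variables do not carry over. Pictures are saved under pics/ and viewed, at most 14 in all, crops included, and the job is handed in when it is done.

Besides the shell and the picture viewer there is one more tool, called after "Emit:" by a JSON object that holds its "api" and its "payload". step_arm: Moves the arm, as the interface text tells. Shifts and turns lie within -1 to 1; 1 stands for 25 mm of shift or 0.12 rad of turn. Its arguments: {"type":"object","properties":{"delta_pos":{"type":"array"},"turn":{"type":"array"},"grip":{"type":"number"},"newtons":{"type":"number"}},"required":["delta_pos","turn"]}

```bash
mkdir -p pics; cat > h.py <<'E'
from bench import *
import numpy as np, cv2
def snap(n,f):
    c=camera(n); cv2.imwrite('pics/'+f+'.png',c['image'][:,:,::-1]); np.savez('/tmp/'+f,**{k:np.asarray(c[k]) for k in('image','z_map','mtx','view')}); return c
def load(f): return np.load('/tmp/'+f+'.npz')
def pts(c):
    z=c['z_map'];K=c['mtx'];v,u=np.indices(z.shape)
    P=np.stack([(u-K[0,2])/K[0,0]*z,-(v-K[1,2])/K[1,1]*z,-z,np.ones_like(z)],-1)
    return (P@np.linalg.inv(c['view']).T)[...,:3]
E
python3 - <<'E'
from h import *
s=read_state();print(s)
snap('top','top0');c=snap('scene','sc0')
print(c['mtx'],load('top0')['view'])
E
```

```text
{'time': 0.0, 'joint_positions': array([-1.16359548,  0.33287168, -0.06468086,  1.4609481 ,  0.02163334,
        1.3499028 , -0.08849698]), 'joint_vel': array([ 4.01654522e-05,  1.05842506e-03,  1.87242723e-03,  1.12007189e-03,
       -6.37683207e-04,  4.23954355e-04, -1.04261390e-03]), 'joint_torque': array([-5.42739363e-04, -6.23252892e+01,  2.44057935e-02, -3.89912331e+01,
       -6.13380340e-02,  3.93015181e-02,  1.23425475e-04]), 'ee_pos': array([0.26029474, 0.56778772, 0.22175079]), 'eef_rot': array([ 2.13243549e-01,  9.76998810e-01, -7.09740804e-04, -1.00798947e-04]), 'ft_force': array([-0.3528413 ,  0.47468179,  0.72882335]), 'torque': array([ 0.0272305 ,  0.0081171 , -0.00736828]), 'grip_force': 0.0, 'width': 0.08739949664079559}
[[557.23895202   0.         322.89561336]
 [  0.         557.23895202 240.65146992]
 [  0.           0.           1.        ]] [[ 0.01270391 -0.99985811  0.01106171 -0.00959659]
 [ 0.98580913  0.01437578  0.16725337 -0.49180233]
 [-0.16738866  0.00877997  0.98585189 -0.8069286 ]
 [ 0.          0.          0.          1.        ]]
```

View pics/top0.png

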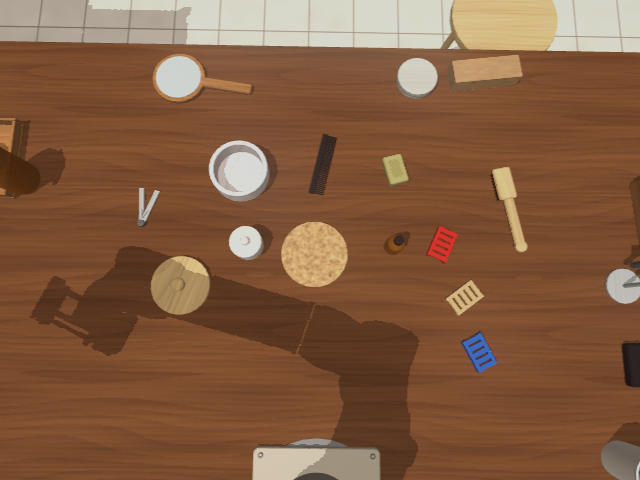

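View pics/sc0.png

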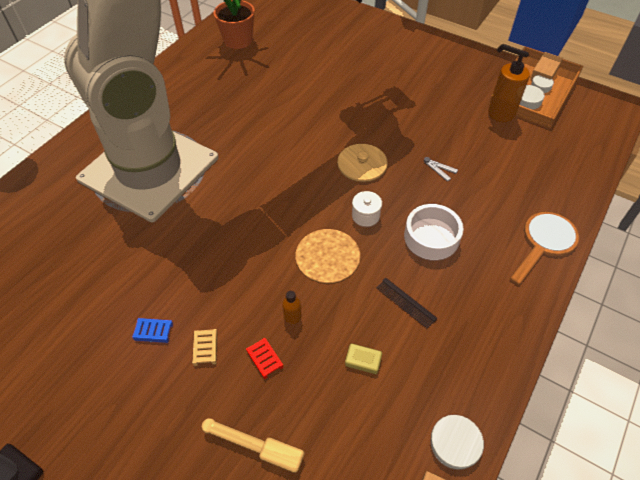

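The top view shows the mat at (315,254), bowl (239,171), lid (180,285), natural rack (465,298), soap (396,170), jar (246,242), bottle (397,242) and comb (323,165). The scene view agrees with this.

```bash
python3 - <<'E'
from h import *
c=load('top0');P=pts(c);Q=np.linalg.inv(c['view']);print('cam',Q[:3,3])
for n,(u,v,r,z0,z1) in dict(bowl=(239,171,36,.038,.055),jar=(246,242,22,.02,.08),bottle=(397,242,20,.02,.1),rack=(465,298,24,.008,.03),soap=(396,170,22,.012,.03),comb=(323,165,34,.003,.02),lid=(180,285,34,.008,.02),lidknob=(178,284,10,.025,.05),mat=(315,254,36,.0035,.012),clip=(147,207,22,.004,.02)).items():
    w=P[v-r:v+r+1,u-r:u+r+1].reshape(-1,3);k=w[(w[:,2]>z0)&(w[:,2]<z1)][:,:3]
    if len(k)<5: print(n,len(k),np.median(w[:,2]));continue
    h=k[k[:,2]>np.percentile(k[:,2],30)] if n not in('mat','clip') else k
    rr=cv2.minAreaRect((h[:,:2]*1000).astype(np.float32)); mc=cv2.minEnclosingCircle((h[:,:2]*1000).astype(np.float32))
    print(n,len(k),'z',np.round(np.percentile(k[:,2],[5,50,95]),3),'rect',np.round(rr[0],1),np.round(rr[1],1),round(rr[2],1),'circ',np.round(mc[0],1),round(mc[1],1))
print(np.median(P[330:380,200:260,2]))
E
```

```text
cam [0.34987444 0.00455962 0.87787384]
bowl 876 z [0.04  0.046 0.049] rect [636.4 159.5] [110.4 111.4] 0.4 circ [636.4 159.5] 57.1
jar 864 z [0.042 0.049 0.056] rect [491.1 139.8] [58.7 58.3] 46.4 circ [490.9 139.4] 30.5
bottle 302 z [0.029 0.06  0.087] rect [ 491.1 -143.6] [30.3 25.8] 48.8 circ [ 492.3 -145. ] 16.1
rack 623 z [0.011 0.015 0.017] rect [ 393.5 -283.1] [40.2 63.7] 36.8 circ [ 393.1 -283.6] 36.4
soap 580 z [0.016 0.021 0.023] rect [ 649.2 -151.7] [58.2 38.6] 15.2 circ [ 649.  -152.5] 32.2
comb 952 z [0.003 0.005 0.008] rect [659.2  -7.7] [141.8 139.6] 2.1 circ [658.5 -10.2] 93.9
lid 2554 z [0.01  0.012 0.015] rect [409.6 266.6] [110.9 111.9] 40.1 circ [410.5 267. ] 56.8
lidknob 152 z [0.03  0.034 0.037] rect [410.1 267.7] [21.7 23.1] 69.4 circ [409.9 267.9] 12.2
mat 3228 z [0.004 0.006 0.008] rect [477.    6.3] [142.3 143.1] 0.8 circ [477.7   6.2] 93.8
clip 327 z [0.004 0.006 0.01 ] rect [565.8 344. ] [79.2 72.1] 2.7 circ [567.9 339.5] 48.1
0.0005079537019018199
```

Emit:
{"api": "step_arm", "payload": {"delta_pos": [[0.95,-0.9,0],[0.95,-0.9,0],[0.95,-0.9,0],[0.95,-0.9,0],[0.95,-0.9,0],[0.95,-0.9,0],[0.95,-0.9,0],[0.95,-0.9,0],[0.95,-0.9,0],[0.95,-0.9,0],[0.95,-0.9,0],[0.95,-0.9,0]], "turn": [-0.79,-0.79,-0.79,-0.79,-0.79,-0.79,-0.79,-0.79,-0.79,-0.79,-0.79,-0.79], "grip": 0, "newtons": 40}}

```text
time: 1.3
ee_pos: [0.5461, 0.2971, 0.2222]
eef_rot: [0.707, 0.707, -0.0, -0.0]
ft_force: [0.2, 0.7, -0.4]
width: 0.0873
grip_force: 0.0
```

Emit:
{"api": "step_arm", "payload": {"delta_pos": [[0.95,-0.9,0],[0.95,-0.9,0],[0.95,-0.9,0],[0.95,-0.9,0],[0.95,-0.9,0],[0.95,-0.9,0],[0,0,-0.9],[0,0,-0.9],[0,0,-0.9],[0,0,0]], "turn": [0,0,0,0,0,0,0,0,0,0]}}

```text
time: 2.3
ee_pos: [0.6858, 0.1628, 0.1509]
eef_rot: [0.706, 0.708, -0.003, -0.002]
ft_force: [-0.2, -0.8, 0.1]
width: 0.0876
grip_force: 0.0
```

```bash
python3 - <<'E'
from h import *
c=load('top0');P=pts(c)
hsv=cv2.cvtColor(c['image'],cv2.COLOR_RGB2HSV)
print(hsv[254,315],hsv[254,300],hsv[300,315],hsv[254,370])
m=cv2.inRange(hsv,(8,60,140),(28,255,255));m2=np.zeros_like(m);m2[210:300,270:360]=m[210:300,270:360]
m2=cv2.morphologyEx(m2,cv2.MORPH_OPEN,np.ones((3,3)))
w=P[m2>0];w=w[abs(w[:,2]-.005)<.006]
mc=cv2.minEnclosingCircle((w[:,:2]*1000).astype(np.float32));print(mc,np.median(w[:,2]),w[:,:2].min(0),w[:,:2].max(0))
snap('wrist','w0')
E
```

```text
[ 17 116 211] [ 18 107 216] [ 12 158 129] [ 12 161 127]
((476.5404968261719, 8.090764999389648), 67.13412475585938) 0.005679626922463432 [ 0.41144848 -0.05766635] [0.54051911 0.07412302]
```

View pics/w0.png

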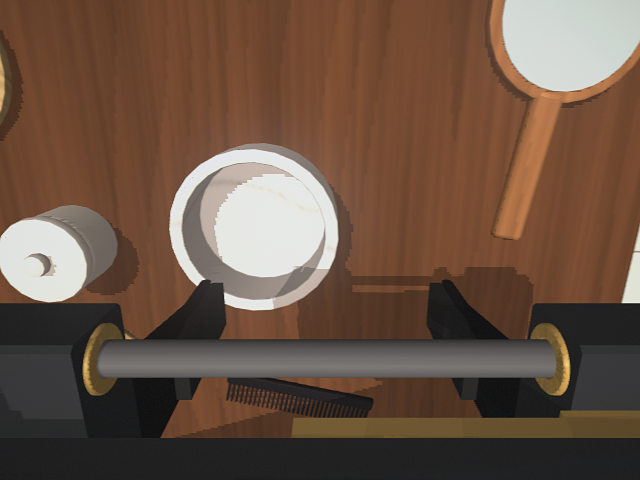

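The wrist view has the bowl rim centred at about (255,225), with the mat pinned at (0.476, 0.008). The far wall sits between the fingers in x. I'll check the position numerically.

```bash
python3 - <<'E'
from h import *
c=load('w0');P=pts(c)
w=P[130:320,150:350].reshape(-1,3);k=w[(w[:,2]>.043)&(w[:,2]<.052)&(w[:,0]<.70)]
print(len(k),k.min(0),k.max(0),cv2.minEnclosingCircle((k[:,:2]*1000).astype(np.float32)))
print(read_state()['ee_pos'])
E
```

```text
5921 [0.57932538 0.10397452 0.04301121] [0.69252492 0.21756841 0.04776556] ((636.059814453125, 160.78773498535156), 56.875301361083984)
[0.6868601  0.16306564 0.15341723]
```

Emit:
{"api": "step_arm", "payload": {"delta_pos": [[0.07,-0.09,-0.6],[0,0,-0.8],[0,0,-0.8],[0,0,-0.8],[0,0,-0.8],[0,0,-0.7],[0,0,-0.5],[0,0,-0.3],[0,0,0],[0,0,0]], "turn": [0,0,0,0,0,0,0,0,0,0]}}

```text
time: 3.35
ee_pos: [0.6902, 0.161, 0.0233]
eef_rot: [0.706, 0.708, 0.0, 0.0]
ft_force: [-0.4, 0.3, 0.2]
width: 0.0872
grip_force: 0.0
```

Emit:
{"api": "step_arm", "payload": {"delta_pos": [[0,0,0],[0,0,0],[0,0,0],[0,0,0],[0,0,0],[0,0,0],[0,0,0],[0,0,0],[0,0,0],[0,0,0]], "turn": [0,0,0,0,0,0,0,0,0,0], "grip": 1, "newtons": 40}}

```text
time: 4.35
ee_pos: [0.6897, 0.1609, 0.0226]
eef_rot: [0.706, 0.708, 0.0, 0.0]
ft_force: [-0.6, 0.1, -0.4]
width: 0.015
grip_force: 0.0
```

Emit:
{"api": "step_arm", "payload": {"delta_pos": [[0,0,0],[0,0,0],[0,0,0],[0,0,0],[0,0,0]], "turn": [0,0,0,0,0]}}

```text
time: 4.85
ee_pos: [0.6895, 0.1612, 0.0225]
eef_rot: [0.706, 0.708, 0.0, -0.0]
ft_force: [-1.3, 0.9, 0.8]
width: 0.0107
grip_force: 38.7
```

Emit:
{"api": "step_arm", "payload": {"delta_pos": [[0,0,0.2],[0,0,0.4],[0,0,0.6],[0,0,0.8],[0,0,0.8],[0,0,0.6],[0,0,0.4],[0,0,0]], "turn": [0,0,0,0,0,0,0,0]}}

```text
time: 5.65
ee_pos: [0.6905, 0.1611, 0.1195]
eef_rot: [0.706, 0.708, 0.001, 0.001]
ft_force: [0.0, -0.5, -5.8]
width: 0.0102
grip_force: 38.8
```

```bash
python3 - <<'E'
from h import *
c=snap('wrist','w1');P=pts(c)
print(read_state()['ee_pos'])
w=P[60:400,60:450].reshape(-1,3);k=w[(w[:,2]>.10)&(w[:,2]<.17)&(w[:,0]<.71)&(w[:,0]>.56)&(w[:,1]>.09)&(w[:,1]<.24)]
print(len(k),np.percentile(k,[1,50,99],axis=0))
E
```

```text
[0.68988488 0.16098194 0.11803551]
38501 [[0.59008966 0.12865729 0.10015493]
 [0.63729379 0.17688409 0.12285697]
 [0.70164739 0.21598727 0.16779584]]
```

View pics/w1.png

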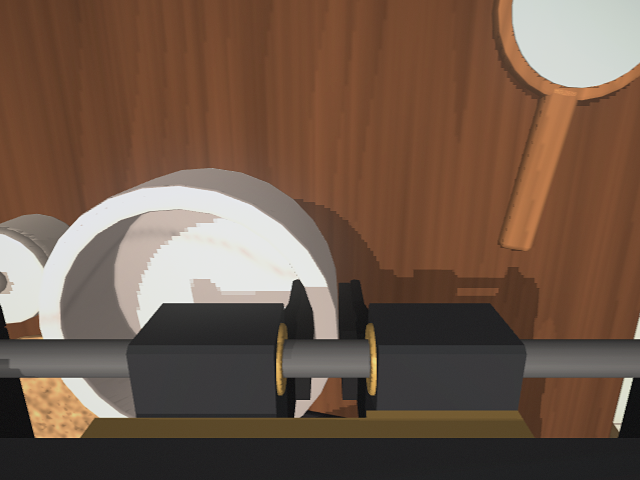

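The bowl is held: its rim runs through (60,300), (180,195) and (310,265) and the wall is between the pads. Next I check its tilt from those points.

```bash
python3 - <<'E'
from h import *
P=pts(load('w1'))
w=P[180:340,40:340].reshape(-1,3);k=w[(w[:,2]>.132)&(w[:,2]<.152)&(w[:,0]<.70)]
r=np.hypot(k[:,0]-.6365,k[:,1]-.161);k=k[(r>.049)&(r<.058)]
A=np.c_[k[:,:2]-[.6365,.161],np.ones(len(k))];b=k[:,2]
for _ in range(4):
    s=np.linalg.lstsq(A,b,rcond=None)[0];e=abs(A@s-b)<.003;A,b=A[e],b[e]
print(s,len(b),k[:,:2].min(0),k[:,:2].max(0))
E
```

```text
[ 0.01497346 -0.00330326  0.14118435] 8879 [0.58141292 0.15249698] [0.69414242 0.21652266]
```

Emit:
{"api": "step_arm", "payload": {"delta_pos": [[-0.3,-0.3,0],[-0.64,-0.6,0],[-0.8,-0.75,0],[-0.8,-0.75,0],[-0.8,-0.77,0],[-0.8,-0.75,0],[-0.8,-0.75,0],[-0.8,-0.75,0],[-0.5,-0.5,0],[-0.2,-0.2,0],[0,0,0],[0,0,0]], "turn": [0,0,0,0,0,0,0,0,0,0,0,0]}}

```text
time: 6.9
ee_pos: [0.529, 0.0087, 0.1175]
eef_rot: [0.706, 0.709, 0.0, -0.0]
ft_force: [0.1, 0.4, -5.4]
width: 0.0104
grip_force: 38.8
```

Emit:
{"api": "step_arm", "payload": {"delta_pos": [[0,0,-0.3],[0,0,-0.5],[0,0,-0.6],[0,0,-0.6],[0,0,-0.5],[0,0,-0.4],[0,0,-0.2],[0,0,0],[0,0,0],[0,0,0]], "turn": [0,0,0,0,0,0,0,0,0,0]}}

```text
time: 7.9
ee_pos: [0.5292, 0.008, 0.0407]
eef_rot: [0.706, 0.708, 0.001, 0.0]
ft_force: [1.0, -0.4, -4.5]
width: 0.0099
grip_force: 38.8
```

Still carrying the weight, about 12 mm up. I'll lower gently.

Emit:
{"api": "step_arm", "payload": {"delta_pos": [[0,0,-0.15],[0,0,-0.15],[0,0,-0.1],[0,0,0],[0,0,0]], "turn": [0,0,0,0,0]}}

```text
time: 8.4
ee_pos: [0.5286, 0.0079, 0.03]
eef_rot: [0.706, 0.708, -0.0, -0.0]
ft_force: [-0.2, 0.3, -5.1]
width: 0.0102
grip_force: 38.8
```

Emit:
{"api": "step_arm", "payload": {"delta_pos": [[0,0,-0.06],[0,0,0],[0,0,0]], "turn": [0,0,0]}}

```text
time: 8.7
ee_pos: [0.5288, 0.0079, 0.0287]
eef_rot: [0.706, 0.708, 0.0, 0.0]
ft_force: [-0.7, -0.2, -3.7]
width: 0.0105
grip_force: 38.8
```

Emit:
{"api": "step_arm", "payload": {"delta_pos": [[0,0,-0.05],[0,0,0],[0,0,0]], "turn": [0,0,0]}}

```text
time: 9.0
ee_pos: [0.5291, 0.0079, 0.0276]
eef_rot: [0.706, 0.708, 0.0, 0.0]
ft_force: [0.9, -0.0, -1.2]
width: 0.0105
grip_force: 38.8
```

Emit:
{"api": "step_arm", "payload": {"delta_pos": [[0,0,0],[0,0,0],[0,0,0],[0,0,0],[0,0,0],[0,0,0]], "turn": [0,0,0,0,0,0], "grip": 0.6}}

```text
time: 9.6
ee_pos: [0.5287, 0.008, 0.0273]
eef_rot: [0.706, 0.708, 0.0, 0.0]
ft_force: [0.1, 0.4, 0.1]
width: 0.0342
grip_force: 0.0
```

Emit:
{"api": "step_arm", "payload": {"delta_pos": [[0,0,0.4],[0,0,0.8],[0,0,0.8],[0,0,0.8],[0,0,0.8],[0,0,0.8],[0,0,0.8]], "turn": [0,0,0,0,0,0,0]}}

```text
time: 10.3
ee_pos: [0.5286, 0.0078, 0.159]
eef_rot: [0.706, 0.708, 0.0, 0.0]
ft_force: [-0.2, -0.2, -0.7]
width: 0.0349
grip_force: 0.0
```

Emit:
{"api": "step_arm", "payload": {"delta_pos": [[-0.45,-0.97,0],[-0.45,-0.97,0],[-0.45,-0.97,0],[-0.45,-0.97,0],[-0.45,-0.97,0],[-0.45,-0.97,0],[-0.45,-0.97,0],[-0.45,-0.97,0],[-0.45,-0.97,0],[-0.45,-0.97,0],[-0.45,-0.97,0],[-0.45,-0.97,0]], "turn": [0.45,0.45,0.45,0.45,0.45,0.45,0.45,0.45,0.45,0.45,0.45,0.4], "grip": 0.28}}

```text
time: 11.5
ee_pos: [0.3931, -0.2841, 0.1581]
eef_rot: [0.445, 0.895, 0.0, 0.0]
ft_force: [0.8, -0.4, -0.1]
width: 0.0626
grip_force: 0.0
```

Emit:
{"api": "step_arm", "payload": {"delta_pos": [[0,0,-0.5],[0,0,-0.5],[0,0,0],[0,0,0]], "turn": [0,0,0,0]}}

```text
time: 11.9
ee_pos: [0.3939, -0.2821, 0.1321]
eef_rot: [0.446, 0.895, 0.0, -0.001]
ft_force: [0.4, -0.1, 0.4]
width: 0.0627
grip_force: 0.0
```

```bash
python3 - <<'E'
from h import *
c=snap('wrist','w2');print(read_state()['ee_pos'])
c=snap('top','top2')
E
```

```text
[ 0.39412299 -0.28234691  0.13244152]
```

View pics/w2.png

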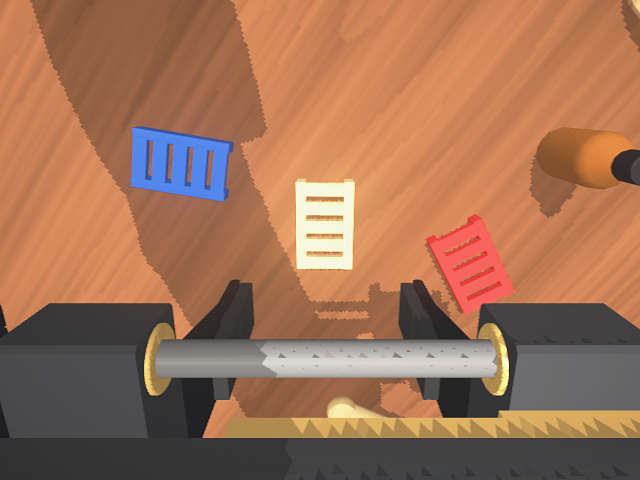

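View pics/top2.png

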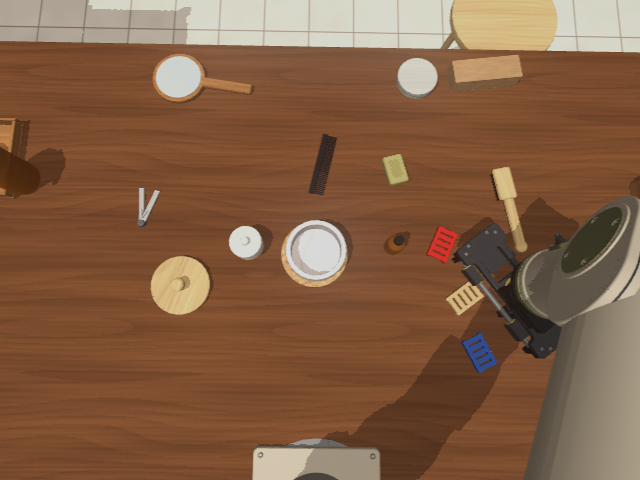

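The wrist view shows the natural rack at (325,224), well aligned, with the red one right at (470,264). The top view shows the bowl at (317,251) on the mat. I measure both.

```bash
python3 - <<'E'
from h import *
P=pts(load('w2'));w=P[165:282,280:370].reshape(-1,3);k=w[(w[:,2]>.009)&(w[:,2]<.02)]
print(cv2.minAreaRect((k[:,:2]*1000).astype(np.float32)))
P=pts(load('top2'));w=P[215:290,280:355].reshape(-1,3);k=w[(w[:,2]>.046)&(w[:,2]<.058)]
print(np.median(k[:,2]),cv2.minEnclosingCircle((k[:,:2]*1000).astype(np.float32)))
E
```

```text
((392.3152770996094, -282.8165283203125), (40.122283935546875, 63.66450119018555), 36.73592758178711)
0.0513729448485854 ((477.4698486328125, 6.003024578094482), 56.91984939575195)
```

Emit:
{"api": "step_arm", "payload": {"delta_pos": [[-0.07,0,-0.5],[0,0,-0.8],[0,0,-0.8],[0,0,-0.8],[0,0,-0.8],[0,0,-0.7],[0,0,-0.4],[0,0,-0.3],[0,0,0],[0,0,0]], "turn": [0,0,0,0,0,0,0,0,0,0]}}

```text
time: 13.0
ee_pos: [0.3922, -0.2833, 0.0052]
eef_rot: [0.446, 0.895, 0.0, 0.0]
ft_force: [-0.6, -0.4, -0.4]
width: 0.063
grip_force: 0.0
```

Emit:
{"api": "step_arm", "payload": {"delta_pos": [[0,0,0],[0,0,0],[0,0,0],[0,0,0],[0,0,0],[0,0,0],[0,0,0]], "turn": [0,0,0,0,0,0,0], "grip": 1, "newtons": 15}}

```text
time: 13.7
ee_pos: [0.3921, -0.2831, 0.005]
eef_rot: [0.446, 0.895, 0.0, 0.0]
ft_force: [-0.9, 0.9, 5.9]
width: 0.0399
grip_force: 15.0
```

Emit:
{"api": "step_arm", "payload": {"delta_pos": [[0,0,0.4],[0,0,0.8],[0,0,0.8],[0,0,0.8],[0,0,0.8],[0,0,0.8],[0,0,0.8],[0,0,0.8],[0,0,0]], "turn": [0,0,0,0,0,0,0,0,0]}}

```text
time: 14.6
ee_pos: [0.3929, -0.284, 0.1575]
eef_rot: [0.447, 0.895, 0.0, 0.002]
ft_force: [0.2, -0.2, 0.1]
width: 0.0398
grip_force: 15.0
```

Emit:
{"api": "step_arm", "payload": {"delta_pos": [[0.28,0.97,0],[0.28,0.97,0],[0.28,0.97,0],[0.28,0.97,0],[0.28,0.97,0],[0.28,0.97,0],[0.28,0.97,0],[0.28,0.97,0],[0.29,0.97,0],[0.29,0.97,0],[0.29,0.97,0],[0.29,0.9,0]], "turn": [-0.45,-0.45,-0.45,-0.45,-0.45,-0.45,-0.45,-0.45,-0.45,-0.45,-0.45,-0.4]}}

```text
time: 15.8
ee_pos: [0.4766, 0.0072, 0.1542]
eef_rot: [0.707, 0.708, -0.0, -0.0]
ft_force: [0.7, -0.7, -0.5]
width: 0.0401
grip_force: 15.0
```

Emit:
{"api": "step_arm", "payload": {"delta_pos": [[0,0,-0.6],[0,0,-0.8],[0,0,-0.8],[0,0,-0.6],[0,0,0],[0,0,0],[0,0,0]], "turn": [0,0,0,0,0,0,0]}}

```text
time: 16.5
ee_pos: [0.4774, 0.0062, 0.0856]
eef_rot: [0.706, 0.708, 0.0, 0.0]
ft_force: [0.2, 0.6, -0.9]
width: 0.04
grip_force: 15.0
```

```bash
python3 - <<'E'
from h import *
c=snap('wrist','w3');s=read_state();print(s['ee_pos'],s['eef_rot'])
E
```

```text
[0.477443   0.00620479 0.08563268] [7.05926576e-01 7.08284686e-01 5.74383645e-04 3.78111119e-04]
```

View pics/w3.png

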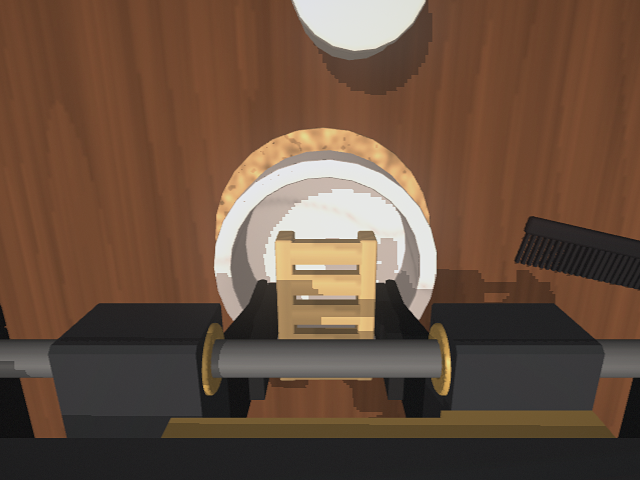

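The rack is held level and centred over the bowl, and its slats span (278–376, 235–380).

Emit:
{"api": "step_arm", "payload": {"delta_pos": [[0,0,-0.4],[0,0,-0.6],[0,0,-0.6],[0,0,-0.5],[0,0,-0.3],[0,0,-0.2],[0,0,-0.13],[0,0,0],[0,0,0],[0,0,0]], "turn": [0,0,0,0,0,0,0,0,0,0]}}

```text
time: 17.55
ee_pos: [0.4772, 0.0062, 0.017]
eef_rot: [0.706, 0.708, 0.0, 0.0]
ft_force: [-0.3, 0.2, 0.7]
width: 0.0398
grip_force: 15.0
```

Emit:
{"api": "step_arm", "payload": {"delta_pos": [[0,0,-0.05],[0,0,0],[0,0,0]], "turn": [0,0,0]}}

```text
time: 17.85
ee_pos: [0.4773, 0.0063, 0.0159]
eef_rot: [0.706, 0.708, 0.0, 0.0]
ft_force: [-1.6, 0.1, 6.6]
width: 0.0397
grip_force: 15.0
```

Emit:
{"api": "step_arm", "payload": {"delta_pos": [[0,0,0],[0,0,0],[0,0,0],[0,0,0]], "turn": [0,0,0,0], "grip": 0.4}}

```text
time: 18.25
ee_pos: [0.4769, 0.0062, 0.0152]
eef_rot: [0.706, 0.708, -0.0, -0.0]
ft_force: [0.2, 0.3, 0.8]
width: 0.0516
grip_force: 0.0
```

Emit:
{"api": "step_arm", "payload": {"delta_pos": [[0,0,0.3],[0,0,0.6],[0,0,0.8],[0,0,0.8],[0,0,0.8],[0,0,0.8],[0,0,0.8],[0,0,0.5]], "turn": [0,0,0,0,0,0,0,0]}}

```text
time: 19.05
ee_pos: [0.4774, 0.0061, 0.1523]
eef_rot: [0.706, 0.708, 0.001, 0.001]
ft_force: [-0.1, -0.4, -0.2]
width: 0.0519
grip_force: 0.0
```

Emit:
{"api": "step_arm", "payload": {"delta_pos": [[0.57,-0.53,0],[0.57,-0.53,0],[0.57,-0.53,0],[0.57,-0.53,0],[0.57,-0.53,0],[0.57,-0.53,0],[0.57,-0.53,0],[0.57,-0.53,0],[0.57,-0.53,0],[0.57,-0.53,0],[0.57,-0.51,0],[0.57,-0.51,0]], "turn": [-0.91,-0.91,-0.91,-0.91,-0.91,-0.91,-0.91,-0.91,-0.9,-0.9,-0.9,-0.9], "grip": 0.28}}

```text
time: 20.25
ee_pos: [0.6483, -0.1522, 0.1502]
eef_rot: [0.991, 0.132, -0.0, -0.0]
ft_force: [-0.3, 0.3, 0.9]
width: 0.0625
grip_force: 0.0
```

Emit:
{"api": "step_arm", "payload": {"delta_pos": [[0,0,-0.4],[0,0,-0.4],[0,0,0],[0,0,0]], "turn": [0,0,0,0]}}

```text
time: 20.65
ee_pos: [0.6474, -0.151, 0.13]
eef_rot: [0.991, 0.135, -0.0, -0.0]
ft_force: [-0.4, -0.2, 0.4]
width: 0.0627
grip_force: 0.0
```

```bash
python3 - <<'E'
from h import *
c=snap('wrist','w4');s=read_state();print(s['ee_pos'],s['eef_rot'],s['joint_positions'])
t=snap('top','top4');cv2.imwrite('pics/top4c.png',cv2.resize(t['image'][200:300,260:380,::-1],None,fx=5,fy=5,interpolation=cv2.INTER_CUBIC))
P=pts(t);w=P[215:290,280:355].reshape(-1,3)
k=w[(w[:,2]>.046)&(w[:,2]<.058)];print(cv2.minEnclosingCircle((k[:,:2]*1000).astype(np.float32)))
k=w[(w[:,2]>.019)&(w[:,2]<.032)&(np.hypot(*(w[:,:2]-[.4775,.006]).T)<.042)];print(len(k),np.median(k[:,2]),cv2.minAreaRect((k[:,:2]*1000).astype(np.float32)))
P=pts(c)
np.set_printoptions(precision=3,suppress=True)
w=P.reshape(-1,3);k=w[(w[:,2]>.015)&(w[:,2]<.026)&(np.hypot(*(w[:,:2]-[.649,-.152]).T)<.045)];print(len(k),cv2.minAreaRect((k[:,:2]*1000).astype(np.float32)))
E
```

```text
[ 0.64770664 -0.15117354  0.1305033 ] [ 9.90905398e-01  1.34560158e-01  4.22108516e-05 -2.32737177e-04] [-0.26190249  0.53144438  0.59164544  1.48505708 -0.30639175  1.21842152
 -0.92894452]
((477.5534973144531, 5.855813026428223), 56.88792037963867)
452 0.025602660312497194 ((477.8020935058594, 8.012409210205078), (40.18635940551758, 57.78692626953125), 0.12905262410640717)
4811 ((649.4384155273438, -151.5587158203125), (59.12598419189453, 39.95094680786133), 15.688447952270508)
```

View pics/top4c.png

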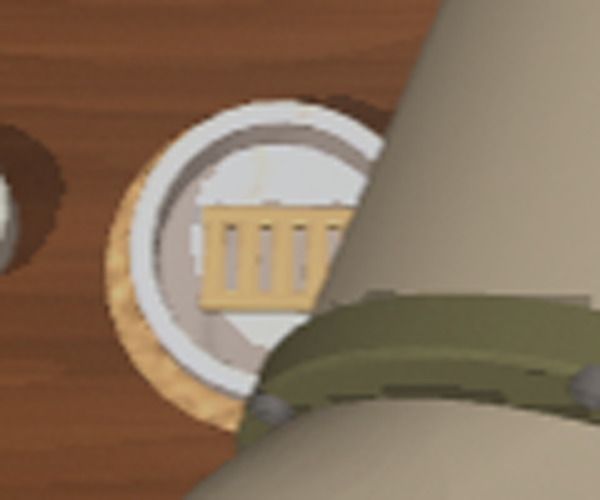

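View pics/w4.png

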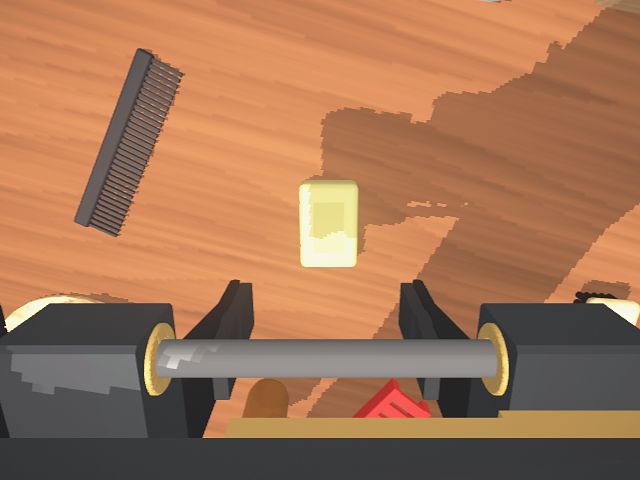

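The rack lies flat in the bowl: (200–350, 205–315) in the enlarged crop, top at z≈0.0256. The soap is centred and aligned at (329,224) in the wrist view.

Emit:
{"api": "step_arm", "payload": {"delta_pos": [[0.06,0,-0.5],[0,0,-0.8],[0,0,-0.8],[0,0,-0.8],[0,0,-0.8],[0,0,-0.6],[0,0,-0.4],[0,0,-0.28],[0,0,0],[0,0,0]], "turn": [0,0,0,0,0,0,0,0,0,0]}}

```text
time: 21.75
ee_pos: [0.6498, -0.152, 0.0064]
eef_rot: [0.991, 0.134, 0.0, 0.0]
ft_force: [-0.0, 0.2, 0.9]
width: 0.0628
grip_force: 0.0
```

Emit:
{"api": "step_arm", "payload": {"delta_pos": [[0,0,0],[0,0,0],[0,0,0],[0,0,0],[0,0,0],[0,0,0],[0,0,0]], "turn": [0,0,0,0,0,0,0], "grip": 1, "newtons": 15}}

```text
time: 22.45
ee_pos: [0.6496, -0.1518, 0.0061]
eef_rot: [0.991, 0.134, 0.0, 0.0]
ft_force: [-0.6, -0.2, 3.6]
width: 0.0401
grip_force: 15.0
```

Emit:
{"api": "step_arm", "payload": {"delta_pos": [[0,0,0.4],[0,0,0.8],[0,0,0.8],[0,0,0.8],[0,0,0.8],[0,0,0.8],[0,0,0.8],[0,0,0.6],[0,0,0]], "turn": [0,0,0,0,0,0,0,0,0]}}

```text
time: 23.35
ee_pos: [0.6505, -0.1522, 0.1534]
eef_rot: [0.991, 0.134, 0.002, 0.001]
ft_force: [1.0, -0.3, -0.9]
width: 0.04
grip_force: 15.0
```

Emit:
{"api": "step_arm", "payload": {"delta_pos": [[-0.57,0.53,0],[-0.57,0.53,0],[-0.57,0.53,0],[-0.57,0.53,0],[-0.57,0.53,0],[-0.57,0.53,0],[-0.57,0.53,0],[-0.57,0.53,0],[-0.57,0.53,0],[-0.57,0.51,0],[-0.57,0.51,0],[-0.6,0.51,0]], "turn": [0.91,0.91,0.91,0.91,0.91,0.91,0.91,0.9,0.9,0.9,0.9,0.9]}}

```text
time: 24.55
ee_pos: [0.4765, 0.0062, 0.1499]
eef_rot: [0.705, 0.71, -0.0, -0.0]
ft_force: [0.5, 0.3, -0.9]
width: 0.0398
grip_force: 15.0
```

Emit:
{"api": "step_arm", "payload": {"delta_pos": [[0,0,-0.5],[0,0,-0.8],[0,0,-0.8],[0,0,-0.4],[0,0,0],[0,0,0],[0,0,0]], "turn": [0,0,0,0,0,0,0]}}

```text
time: 25.25
ee_pos: [0.4783, 0.0056, 0.0891]
eef_rot: [0.707, 0.708, 0.001, 0.0]
ft_force: [0.6, 0.5, -0.7]
width: 0.04
grip_force: 15.0
```

```bash
python3 - <<'E'
from h import *
c=snap('wrist','w5');s=read_state();print(s['ee_pos'],s['eef_rot'])
E
```

```text
[0.47830382 0.00568547 0.08908673] [7.06455382e-01 7.07757198e-01 6.17932963e-04 3.98664380e-04]
```

View pics/w5.png

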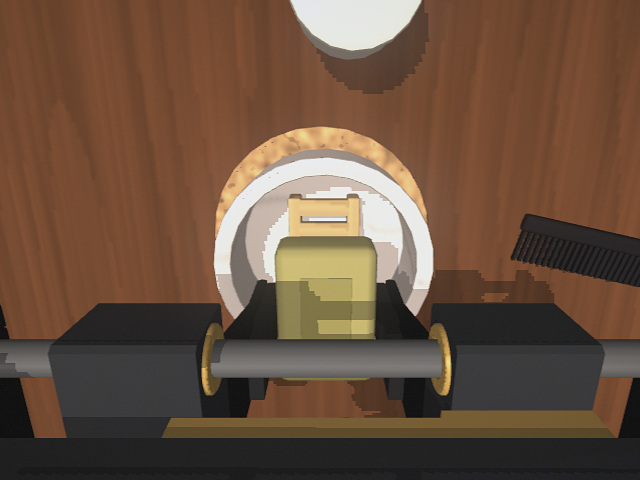

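The soap hangs level, in line with the rack below it at (325,210).

Emit:
{"api": "step_arm", "payload": {"delta_pos": [[0,0,-0.4],[0,0,-0.6],[0,0,-0.5],[0,0,-0.4],[0,0,-0.25],[0,0,-0.12],[0,0,0],[0,0,0],[0,0,0]], "turn": [0,0,0,0,0,0,0,0,0]}}

```text
time: 26.2
ee_pos: [0.478, 0.0057, 0.0319]
eef_rot: [0.706, 0.708, 0.0, 0.0]
ft_force: [-0.4, -0.2, -0.2]
width: 0.0399
grip_force: 15.0
```

Emit:
{"api": "step_arm", "payload": {"delta_pos": [[0,0,-0.05],[0,0,0],[0,0,0]], "turn": [0,0,0]}}

```text
time: 26.5
ee_pos: [0.478, 0.0058, 0.0308]
eef_rot: [0.706, 0.708, 0.0, 0.0]
ft_force: [-1.2, -0.0, 4.8]
width: 0.0398
grip_force: 15.0
```

Emit:
{"api": "step_arm", "payload": {"delta_pos": [[0,0,0],[0,0,0],[0,0,0],[0,0,0]], "turn": [0,0,0,0], "grip": 0.4}}

```text
time: 26.9
ee_pos: [0.4776, 0.0057, 0.0302]
eef_rot: [0.706, 0.708, -0.0, -0.0]
ft_force: [-0.6, 0.5, 0.2]
width: 0.0517
grip_force: 0.0
```

Emit:
{"api": "step_arm", "payload": {"delta_pos": [[0,0,0.3],[0,0,0.6],[0,0,0.8],[0,0,0.8],[0,0,0.8],[0,0,0.8],[0,0,0.5]], "turn": [0,0,0,0,0,0,0]}}

```text
time: 27.6
ee_pos: [0.4782, 0.0056, 0.1472]
eef_rot: [0.706, 0.708, 0.001, 0.001]
ft_force: [0.2, 0.1, -0.7]
width: 0.0522
grip_force: 0.0
```

Emit:
{"api": "step_arm", "payload": {"delta_pos": [[-0.23,0.88,0],[-0.23,0.88,0],[-0.23,0.88,0],[-0.23,0.88,0],[-0.23,0.88,0],[-0.23,0.88,0],[-0.23,0.88,0],[-0.23,0.87,0],[-0.22,0.87,0],[-0.22,0.87,0],[-0.22,0.87,0],[-0.22,0.8,0]], "turn": [0,0,0,0,0,0,0,0,0,0,0,0]}}

```text
time: 28.8
ee_pos: [0.4093, 0.2676, 0.1454]
eef_rot: [0.706, 0.708, -0.0, 0.0]
ft_force: [0.2, 0.7, 0.2]
width: 0.0523
grip_force: 0.0
```

Emit:
{"api": "step_arm", "payload": {"delta_pos": [[0,0,0],[0,0,0]], "turn": [0,0]}}

```text
time: 29.0
ee_pos: [0.4096, 0.2665, 0.1453]
eef_rot: [0.706, 0.708, -0.0, 0.0]
ft_force: [-0.1, -0.1, 0.3]
width: 0.0522
grip_force: 0.0
```

```bash
python3 - <<'E'
from h import *
c=snap('wrist','w6');s=read_state();print(s['ee_pos'],s['eef_rot'])
t=snap('top','top6')
cv2.imwrite('pics/m6.png',np.hstack([cv2.resize(c['image'],(400,300)),cv2.resize(t['image'][200:290,260:380],(400,300))])[:,:,::-1])
P=pts(t);w=P[215:290,280:355].reshape(-1,3)
d=np.hypot(*(w[:,:2]-[.4775,.006]).T)
k=w[(w[:,2]>.046)&(w[:,2]<.058)&(d>.047)];print(cv2.minEnclosingCircle((k[:,:2]*1000).astype(np.float32)))
k=w[(w[:,2]>.04)&(w[:,2]<.052)&(d<.040)];print(len(k),np.median(k[:,2]),cv2.minAreaRect((k[:,:2]*1000).astype(np.float32)))
k=w[(w[:,2]>.02)&(w[:,2]<.03)&(d<.040)];print('rack',len(k),cv2.minAreaRect((k[:,:2]*1000).astype(np.float32)))
for n,f in(('w',P),('wr',pts(c))):
    w=f.reshape(-1,3);d=np.hypot(*(w[:,:2]-[.410,.267]).T)
    for a,b,r in((.028,.04,.02),(.009,.016,.07)):
        k=w[(w[:,2]>a)&(w[:,2]<b)&(d<r)]
        if len(k)>9:print(n,len(k),cv2.minEnclosingCircle((k[:,:2]*1000).astype(np.float32)))
E
```

```text
[0.40982344 0.26594    0.14524761] [ 7.06488027e-01  7.07724935e-01 -2.32483144e-04  1.72085240e-04]
((477.545654296875, 5.623317718505859), 57.04551315307617)
642 0.0455478662430675 ((478.3948059082031, 5.161647796630859), (40.47601318359375, 59.020660400390625), 0.059321291744709015)
rack 52 ((476.95880126953125, 4.761249542236328), (63.91267013549805, 39.45804214477539), 89.13731384277344)
w 148 ((411.18524169921875, 267.4009094238281), 13.3672513961792)
w 2252 ((410.9458923339844, 267.1055908203125), 57.24858856201172)
wr 1045 ((409.4239196777344, 268.5680236816406), 13.014351844787598)
wr 16923 ((409.3553161621094, 268.4495849609375), 56.96528625488281)
```

View pics/m6.png

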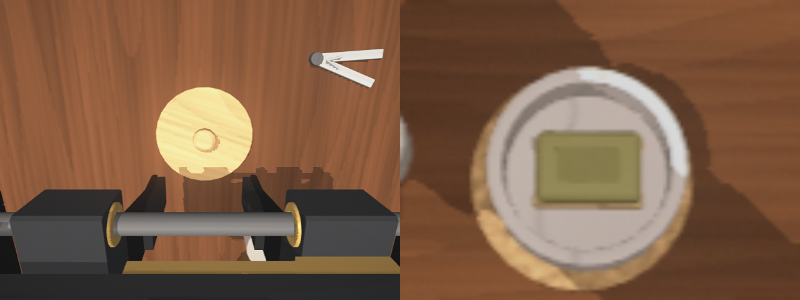

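The soap lies flat and square on the rack (right half, (590,167)), and the lid knob is at (205,138) in the left half. Now the lid.

Emit:
{"api": "step_arm", "payload": {"delta_pos": [[0.01,0.08,-0.5],[0,0,-0.8],[0,0,-0.8],[0,0,-0.8],[0,0,-0.8],[0,0,-0.7],[0,0,-0.5],[0,0,-0.28],[0,0,0],[0,0,0]], "turn": [0,0,0,0,0,0,0,0,0,0]}}

```text
time: 30.1
ee_pos: [0.4103, 0.2688, 0.0162]
eef_rot: [0.706, 0.708, 0.0, 0.0]
ft_force: [0.6, -0.5, 0.7]
width: 0.0519
grip_force: 0.0
```

Emit:
{"api": "step_arm", "payload": {"delta_pos": [[0,0,0],[0,0,0],[0,0,0],[0,0,0],[0,0,0],[0,0,0],[0,0,0]], "turn": [0,0,0,0,0,0,0], "grip": 1, "newtons": 30}}

```text
time: 30.8
ee_pos: [0.41, 0.2688, 0.016]
eef_rot: [0.706, 0.708, 0.0, 0.0]
ft_force: [-1.3, -0.8, 2.5]
width: 0.0247
grip_force: 30.0
```

Emit:
{"api": "step_arm", "payload": {"delta_pos": [[0,0,0.2],[0,0,0.5],[0,0,0.8],[0,0,0.8],[0,0,0.8],[0,0,0.8],[0,0,0.8],[0,0,0.5],[0,0,0.2],[0,0,0]], "turn": [0,0,0,0,0,0,0,0,0,0]}}

```text
time: 31.8
ee_pos: [0.41, 0.2688, 0.1513]
eef_rot: [0.706, 0.708, 0.0, 0.0]
ft_force: [-0.1, 0.1, -1.0]
width: 0.0242
grip_force: 30.0
```

Emit:
{"api": "step_arm", "payload": {"delta_pos": [[0.1,-0.4,0],[0.23,-0.9,0],[0.24,-0.94,0],[0.24,-0.94,0],[0.24,-0.94,0],[0.24,-0.94,0],[0.24,-0.94,0],[0.24,-0.94,0],[0.24,-0.94,0],[0.24,-0.94,0],[0.24,-0.94,0],[0.21,-0.74,0]], "turn": [0,0,0,0,0,0,0,0,0,0,0,0]}}

```text
time: 33.0
ee_pos: [0.4768, 0.0037, 0.1499]
eef_rot: [0.707, 0.707, -0.001, -0.0]
ft_force: [0.8, -0.1, -0.9]
width: 0.0242
grip_force: 30.0
```

Emit:
{"api": "step_arm", "payload": {"delta_pos": [[0,0,-0.4],[0,0,-0.6],[0,0,-0.6],[0,0,-0.4],[0,0,0],[0,0,0],[0,0,0]], "turn": [0,0,0,0,0,0,0]}}

```text
time: 33.7
ee_pos: [0.4778, 0.0063, 0.1014]
eef_rot: [0.706, 0.708, 0.0, 0.0]
ft_force: [0.4, 0.3, -2.0]
width: 0.0243
grip_force: 30.0
```

```bash
python3 - <<'E'
from h import *
c=snap('wrist','w7');s=read_state();print(s['ee_pos'],s['eef_rot'])
P=pts(c);w=P[:300].reshape(-1,3);d=np.hypot(*(w[:,:2]-[.478,.006]).T)
z=s['ee_pos'][2]-.004
k=w[(abs(w[:,2]-z)<.006)&(d<.06)]
print(len(k),k.min(0),k.max(0),z)
A=np.c_[k[:,:2]-[.478,.006],np.ones(len(k))];b=k[:,2]
for _ in range(4):
    f=np.linalg.lstsq(A,b,rcond=None)[0];e=abs(A@f-b)<.002;A,b=A[e],b[e]
print(f)
E
```

```text
[0.47781495 0.00628409 0.10141424] [7.06295205e-01 7.07917206e-01 4.82101476e-04 2.83843781e-04]
25641 [0.42049603 0.00558705 0.09144175] [0.53368054 0.06289144 0.10340304] 0.09741424040214615
[ 0.0001212  -0.0013008   0.09654416]
```

View pics/w7.png

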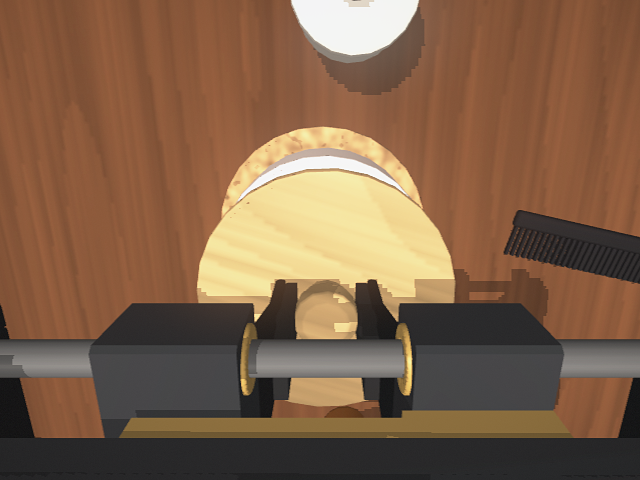

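The lid is level and centred over the bowl, with its plate spanning (198–455, 170–405).

Emit:
{"api": "step_arm", "payload": {"delta_pos": [[0,0,-0.3],[0,0,-0.4],[0,0,-0.3],[0,0,-0.2],[0,0,-0.15],[0,0,-0.08],[0,0,0],[0,0,0],[0,0,0]], "turn": [0,0,0,0,0,0,0,0,0]}}

```text
time: 34.65
ee_pos: [0.4776, 0.0062, 0.0653]
eef_rot: [0.706, 0.708, 0.0, 0.0]
ft_force: [-0.1, -0.4, -0.8]
width: 0.0245
grip_force: 30.0
```

Emit:
{"api": "step_arm", "payload": {"delta_pos": [[0,0,-0.05],[0,0,0],[0,0,0]], "turn": [0,0,0]}}

```text
time: 34.95
ee_pos: [0.4774, 0.0062, 0.0638]
eef_rot: [0.706, 0.708, 0.0, 0.0]
ft_force: [-0.2, -0.0, -1.3]
width: 0.0248
grip_force: 30.0
```

Emit:
{"api": "step_arm", "payload": {"delta_pos": [[0,0,-0.05],[0,0,0],[0,0,0]], "turn": [0,0,0]}}

```text
time: 35.25
ee_pos: [0.4776, 0.0062, 0.063]
eef_rot: [0.706, 0.708, 0.0, 0.0]
ft_force: [-2.8, -0.6, 5.2]
width: 0.0245
grip_force: 30.0
```

Seated (force +5 N). Release and retreat.

Emit:
{"api": "step_arm", "payload": {"delta_pos": [[0,0,0],[0,0,0],[0,0,0],[0,0,0],[0,0,0]], "turn": [0,0,0,0,0], "grip": 0.4}}

```text
time: 35.75
ee_pos: [0.4774, 0.0062, 0.0625]
eef_rot: [0.706, 0.708, 0.0, 0.0]
ft_force: [0.7, 0.5, -0.0]
width: 0.0504
grip_force: 0.0
```

Emit:
{"api": "step_arm", "payload": {"delta_pos": [[0,0,0.3],[0,0,0.6],[0,0,0.8],[0,0,0.8],[0,0,0.8],[0,0,0.8],[0,0.6,0],[0,0.9,0],[0,0.9,0],[0,0.9,0],[0,0.9,0],[0,0.9,0]], "turn": [0,0,0,0,0,0,0,0,0,0,0,0]}}

```text
time: 36.95
ee_pos: [0.4774, 0.1346, 0.1657]
eef_rot: [0.706, 0.708, 0.0, 0.0]
ft_force: [0.7, 0.3, -0.4]
width: 0.0521
grip_force: 0.0
```

Emit:
{"api": "step_arm", "payload": {"delta_pos": [[0,0.9,0],[0,0.9,0],[0,0.9,0],[0,0.6,0],[0,0,0],[0,0,0]], "turn": [0,0,0,0,0,0]}}

```text
time: 37.55
ee_pos: [0.4776, 0.2153, 0.1652]
eef_rot: [0.706, 0.708, -0.0, 0.0]
ft_force: [-0.1, 0.2, -0.2]
width: 0.0521
grip_force: 0.0
```

```bash
python3 - <<'E'
from h import *
t=snap('top','top8');P=pts(t);w=P[200:300,270:370].reshape(-1,3);d=np.hypot(*(w[:,:2]-[.4775,.006]).T)
k=w[(w[:,2]>.055)&(w[:,2]<.066)&(d<.065)];print(cv2.minEnclosingCircle((k[:,:2]*1000).astype(np.float32)))
print(np.linalg.lstsq(np.c_[k[:,:2]-[.4775,.006],np.ones(len(k))],k[:,2],rcond=None)[0])
E
```

```text
((477.88812255859375, 4.981911659240723), 56.97736740112305)
[ 0.00025365 -0.00071462  0.05967402]
```

View pics/top8.png

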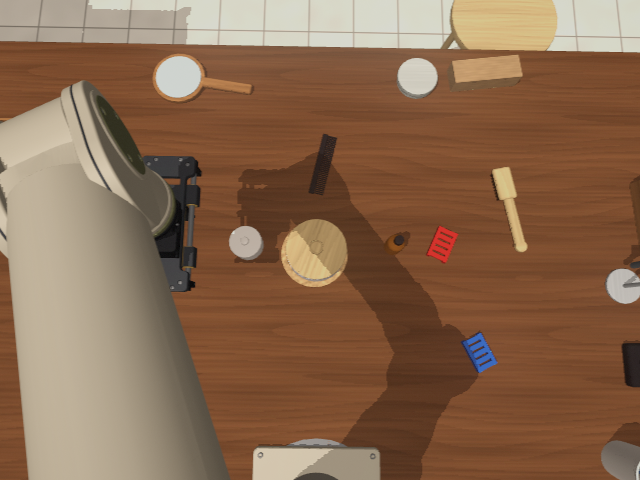

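The lid is level at z≈0.0597, centred at (316,252), and the bystanders are unmoved. Handing in.

```bash
python3 -c "
from bench import *
print(close_job())"
```

```text
the job is handed in; nothing more can be done
None
```

The job is handed in, with no verdict shown: the bowl is centred on the mat, rack and soap lie flat inside it, the lid is closed and level, and the visible bystanders are unmoved (the arm hid the clip in the last view).

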